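# Weigh the hand anemometer on the spring balance

### The arm

A 6-joint arm with a two-finger parallel gripper is mounted at the origin on the work surface. World frame = base frame: x ahead of the robot, y to its left, z up, the work surface at z = 0. Lengths are in m, angles in rad, forces in N, time in s.
With the tool pointing down it reaches from about 0.35 to 0.85 m from the base axis. Payload 8.1 kg.
Tool frame: the origin (TCP) lies on the centre line of the jaws, within the pads' length; the fingertips stand 8 mm ahead of it and the grasp point (between the pads) lies 11 mm behind it; z points along the fingers, y is the direction in which the jaws open and shut (so a half turn about z gives the same grasp; the last joint's range is limited). The gripper opens to 93 mm and grips with 3 to 60 N. Pads are 15 mm wide; open, the fingers measure 128 mm over their backs; the gripper's body (75 mm by 188 mm) begins 65 mm behind the grasp point.
Start: joints at [-1.212, 0.13, 1.488, -0, 1.523, -0.085], TCP at [0.258, -0.542, 0.205] pointing down, gripper open.
Joint ranges: [-2.96, 2.96], [-0.89, 2.26], [0.02, 2.5], [-1.34, 4.48], [0, 2.73], [-2.66, 2.66]. Speed limits (rad/s): [2.39, 2.39, 2.79, 3.14, 3.14, 3.14].

### API

Orientations are given as a 3x3 rotation matrix whose columns are the frame's x, y, z axes.
In Python, from station import sense, get_image, hand_in gives the robot as it stands.
- The arm moves only by the shell command python3 -m jog 'ROWS' [FORCE]. ROWS is JSON, one flat list of numbers, 7 for each row, row after row: the turn, a rotation vector about the world's x, y, z in rad, then the shift along the world's x, y, z in m, then the closure, from 0 (fully open) to 1 (shut). In form: [wx, wy, wz, dx, dy, dz, claw, wx, wy, wz, dx, dy, dz, claw, ...]. A call has 1 to 8 rows; each row is the pose to reach, as a shift and turn from the pose measured when the call began; what a row does not reach only later rows make up. A row lasts 1/10 s, in which the tool goes at most 50 mm and 8.59 degrees, less where a joint would pass 70% of its speed; a pose out of reach is approached as far as the arm can. A call with a gripper value outside its range is refused whole. The fingers move at their own pace and stop on an object; FORCE is the grip in N (left out, the last holds). Time passes only in rows, so rows that repeat a pose let the fingers close. It gives the time, the measured TCP pose, the force and the opening at its end, in the units of the state.
- sense(): the state, without advancing time (a new reading comes with each control period).
- get_image(name): name is "scene" or "top" or "wrist"; returns a dict with "frame" (400x640x3 uint8, red, green, blue), "fx", "fy", "cx", "cy" (pixels), "k1" (the pictures are not rectified: a ray, as slopes to the right and down, at radius r is drawn at 1 + k1 r^2 times it, then the intrinsics apply), "position" and "rotation" of the camera in the world; the wrist camera has in their place "mount" (4x4, takes a point from camera to tool coordinates, whose origin is the TCP and whose axes are the flange's). Camera axes: x right, y down, z forward; pixel columns grow to the right and rows downward; lengths in m; the calibration is good to about 2 mm. A picture is of the moment at which its call begins: read the wrist's pose just before it. There is no depth.
- hand_in(): hands the job in, once; it reports no verdict.
The state is a dict: "t": time; "joint_pos": joint angles; "joint_velocities": joint speeds; "effort": joint torques, N m; "ee_pos": TCP position; "orientation": TCP orientation; "wrist_force": force on the tool from outside, world axes, zero at the start; "wrist_torque": the same for the moment, N m; "finger_gap": opening from 0.0 (shut) to 1.0 (fully open).
Only numpy, scipy, OpenCV 4.12 (cv2) and the standard library are available. Lean on these libraries where they do the work, as an engineer would, in place of code of your own. Each camera call takes 0.05 s, during which the arm holds its last target. There are 200 camera calls.

### The job

Weigh the bronze hand anemometer that hangs on the beam balance: take the red-handled spring lever and work it to lift the beam off its rest stop, bring the pointer under the red index flag and keep it there, within about 10 mm, for a good 4 seconds although the top-heavy beam keeps trying to fall away. Then let the beam gently back down on the stop where it started and let go of the lever. Work the lever only, do not touch the beam, its weights, the anemometer or the index flag, do not let the beam swing fast or run over to the other stop, and leave the other things on the table alone.

Things in the scene. Friction and masses are not known exactly. Their poses are not given: they have to be found in the camera images.
- stand: Fixed balance stand: grey foot 150 x 250 x 20 mm, column. Origin on the table under the column. Its y runs along the level beam (anemometer at the +y end), z up, its -x side with the hand lever looks to the robot. Beam and lever turn about one axis, parallel to its x, 180 mm above its origin. White scale plate 130 mm wide, top at 338 mm, 16 mm to the +x side, between lever and pointer.
- beam_axis (a point): Brass balance beam, 370 x 12 x 12 mm, in a plane 50 mm to the +x side of the column, between two rubber-topped stop posts. This point, on the turning axis over the stand's origin, turns with it (y along the beam, z along the pointer). Carries pointer, bob, counterweight (steel, 40 mm thick, about 170 mm out on the -y side) and the anemometer. Not to be touched.
- bob: Brass bob, 44 mm across, 22 mm high, round the pointer, 145 g, screwed tight 85 +-8 mm above the turning axis; origin at its centre. It makes the beam top-heavy: with the lever held still the beam settles nowhere between its stops but runs away to one of them with a time constant of about 0.7 to 1.4 s, so the lever must keep correcting.
- anemometer: Bronze hand cup anemometer hanging by its loop, free to swing, from the beam's +y end, 180 mm from the axis; about 110 mm long, 80 mm across the cups. About 170 g, exact mass unknown. Origin at the hook.
- beam (a joint): Beam angle from level, rad, about the stand's x: positive = anemometer end up, pointer leaning to -y. Stops at -0.28 (rest, start) and +0.28. 0.0131 kg m2 * acceleration = 0.10*L + 0.01*dL/dt - load + 0.129*sin(angle) - friction, L = lever. Nominal values; load 0.013 N m, in truth -0.01 to 0.04; 0.129 is +-10 percent; friction 0.0008 N m + 0.003 N m s/rad.
- lever (a joint): Angle of the hand lever relative to the beam, rad, same axis and sense (lever from upright = beam + lever). A coil spring joins them: 0.10 N m/rad nominal, 0 at rest (lever square to the beam), damping 0.01 N m s/rad, limits +-1.1. Left alone the lever springs back to about 0.
- grip (a point): Grip point in the lever's red round bar (16 mm thick, 80 mm long, parallel to the stand's x), 110 mm from the axis, 100 mm to the -x side of the column, 25 mm from the bar's free end, 55 mm from the lever arm. Pinch it from above, fingers closing along the stand's y. At lever angle a it is at y = -110 sin(a), z = 180 + 110 cos(a) mm in the stand's frame. The bar may turn in the fingers.
- pointer_tip (a point): Tip of the black pointer, 158 mm from the turning axis, straight above it when the beam is level, in the beam's plane.
- index (a joint): Angle of the red index flag on the scale, rad, same axis, zero and sense as beam. Between -0.1 and 0.1; stays put, is not to be moved.
- index_mark (a point): Point just under the red index flag (12 mm wide) where the pointer tip is when the beam's angle equals the index's, 158 mm from the axis.
- vial: cork-stoppered glass vial, 32 mm across, 88 mm tall, standing upright; origin at the centre of its underside. A bystander.
- dust_cap: black rubber dust cap, 48 mm across, 24 mm tall; origin at the centre of its underside. A bystander.
- shield_plate: brushed aluminium radiation shield plate, disc 140 mm across lying flat, 18 mm high at the middle; origin at the centre of its underside. A bystander.
- screwdriver: screwdriver lying on the table, about 200 mm long. A bystander.
- mug: blue ceramic mug, 80 mm across, 90 mm tall; origin at the centre of its underside. A bystander.
- notebook: blue cloth-bound notebook, 150 x 210 x 18 mm, lying flat; origin at the centre of its underside. A bystander.

How it is judged:
On the way:
1. the pointer tip is kept within 11 mm of the index mark for 4 s (distance between pointer_tip and index_mark below 0.011 m), for 4 s.
At the end, for the whole second after the job is handed in: After the 4 s at the index the beam rests still on the stop where it started (angle below -0.26 rad, anemometer end down, slower than 0.05 rad/s) and the lever is let go and has sprung back (within 0.1 rad of its rest) (value of joint beam below -0.26 rad and velocity of joint beam between -0.05 and 0.05 rad/s and value of joint lever between -0.1 and 0.1 rad); the robot touches nothing.
It fails at once if the beam swings or drops fast (over 0.7 rad/s) (velocity of joint beam above 0.7 rad/s or velocity of joint beam below -0.7 rad/s).
It fails at once if the beam runs over to the other stop (value of joint beam above 0.265 rad).
It fails at once if the robot touches the beam or what it carries (contact force between any of the fingers, the arm and bob above 0.3 N or contact force between any of the fingers, the arm and anemometer above 0.3 N or contact force between any of the fingers, the arm and beam_c0 above 0.3 N or contact force between any of the fingers, the arm and beam_c1 above 0.3 N or contact force between any of the fingers, the arm and beam_c2 above 0.3 N or contact force between any of the fingers, the arm and beam_c3 above 0.3 N or contact force between any of the fingers, the arm and beam_c4 above 0.3 N).
It fails at once if the index flag is moved (distance of index_mark from where it was at the start of the episode above 0.005 m).
It fails at once if a bystander is disturbed (distance of any of vial, dust_cap, shield_plate, screwdriver, mug, notebook from where it was at the start of the episode above 0.03 m).
It also fails if it takes over 70 s, if anything falls off the work surface, if the arm or the gripper's body presses on something with over 40 N, if the wrist force passes 120 N, or if a joint passes its speed limit or range.

## Working session

There is one attempt and no reset: what is moved stays moved. The work goes in short steps, Python scripts to look and compute and a shell command to move; the robot and the scene stay as the last step left them, time stands still between calls to the robot, and variables do not carry over. Pictures are saved under pics/ and viewed, about 8 in all and at most 12, crops included, and the job is handed in when it is done.

```bash
ls; mkdir -p pics; python3 - <<'E'
from station import sense,get_image
import cv2,numpy as np
s=sense();print(s['t'],s['ee_pos'],s['orientation'],s['finger_gap'])
for n in("scene","top"):
    d=get_image(n);cv2.imwrite(f"pics/{n}0.png",d["frame"][:,:,::-1])
    print(n,{k:(np.round(v,4).tolist() if not np.isscalar(v) else v) for k,v in d.items() if k!="frame"})
E
```

```text
pics
0.0 [ 0.2574302  -0.54132067  0.20371036] [[ 9.03126643e-01  4.29373829e-01 -6.18063413e-04]
 [ 4.29374239e-01 -9.03125050e-01  1.70486381e-03]
 [ 1.73835353e-04 -1.80508844e-03 -9.99998356e-01]] 0.9992557359686206
scene {'fx': 517.288928966511, 'fy': 517.288928966511, 'cx': 311.6076646521749, 'cy': 202.3469260386898, 'k1': 0.01277209694476231, 'position': [1.1239, 0.9287, 1.4338], 'rotation': [[-0.8452, 0.3964, -0.3586], [0.5345, 0.6303, -0.563], [0.0028, -0.6675, -0.7446]]}
top {'fx': 520.61764263537, 'fy': 520.61764263537, 'cx': 308.25490891725485, 'cy': 192.82768486570103, 'k1': -0.090364729025101, 'position': [0.332, 0.019, 1.6812], 'rotation': [[-0.0269, -0.9899, 0.1389], [-0.9996, 0.027, -0.0014], [-0.0024, -0.1389, -0.9903]]}
```

View pics/scene0.png

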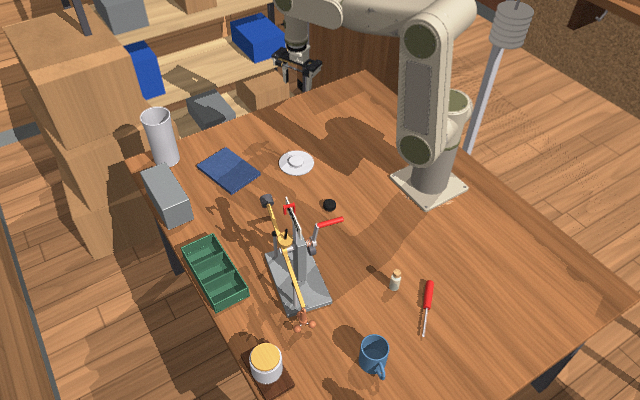

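View pics/top0.png

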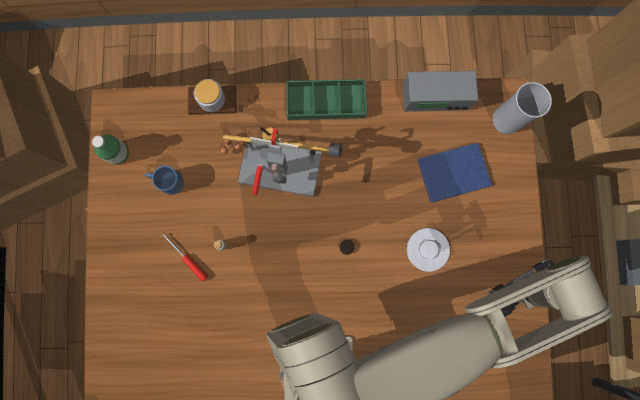

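The overview shows the stand in the middle: red bar near (330,222) in scene and (257,180) in top, and the flag near (290,208) and (275,135). I'll enlarge both views.

```bash
python3 - <<'E'
import cv2,numpy as np
a=cv2.imread('pics/top0.png')[115:205,215:350];b=cv2.imread('pics/scene0.png')[185:335,245:365]
a=cv2.resize(a,None,fx=5.9,fy=5.9,interpolation=cv2.INTER_CUBIC);b=cv2.resize(b,None,fx=4,fy=4,interpolation=cv2.INTER_CUBIC)
cv2.imwrite('pics/topc.png',a);cv2.imwrite('pics/scenec.png',b)
E
```

```text
(no output)
```

View pics/topc.png

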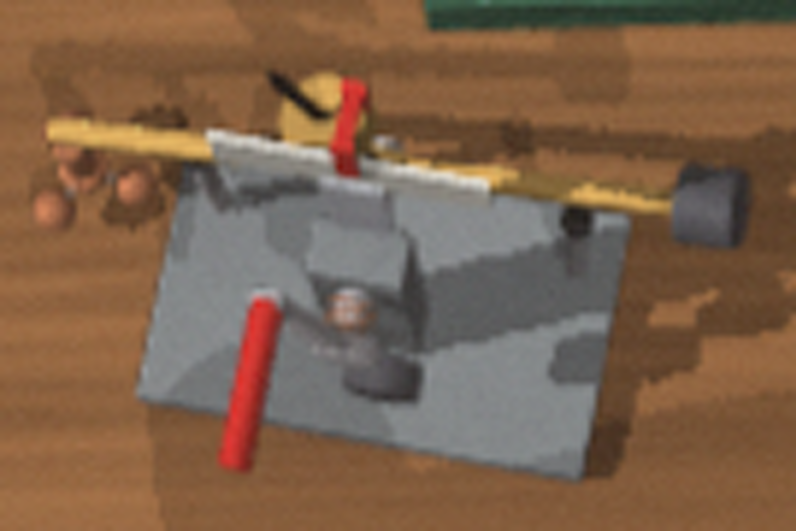

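View pics/scenec.png

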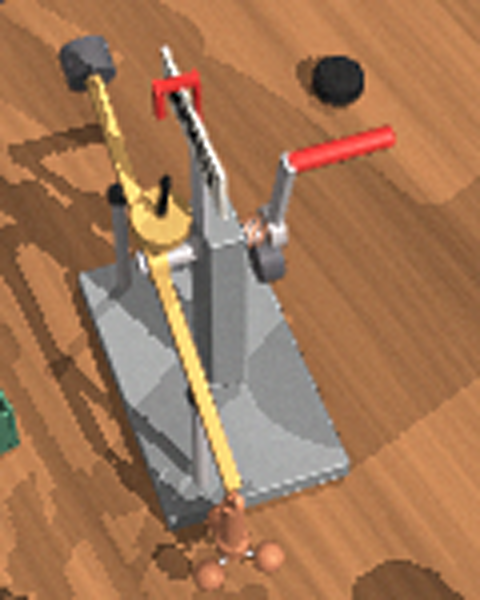

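Both crops are clear. In top: red bar from (237,462) to (264,300), pointer tip (270,76), plate top edge (210,132)–(490,185), flag front (354,88). In scene: bar from (392,137) to (290,162), tip (166,180). Next I'll fit the stand pose.

```bash
cat > h.py <<'E'
import numpy as np, cv2
from scipy.spatial.transform import Rotation as R
def proj(d,P):
    P=np.atleast_2d(P); c=(P-d["position"])@np.array(d["rotation"]); s=c[:,:2]/c[:,2:]
    s=s*(1+d["k1"]*(s**2).sum(1,keepdims=True)); return s*[d["fx"],d["fy"]]+[d["cx"],d["cy"]]
def stand(p,P):   # p = x,y,yaw
    c,s=np.cos(p[2]),np.sin(p[2]); return np.atleast_2d(P)@np.array([[c,s,0],[-s,c,0],[0,0,1]])+[p[0],p[1],0]
def turn(a,x,y,z): # beam/lever coords -> stand
    return np.array([x,y*np.cos(a)-z*np.sin(a),.18+y*np.sin(a)+z*np.cos(a)])
E
python3 - <<'E'
from h import *; from station import get_image
from scipy.optimize import least_squares
T=get_image("top");S=get_image("scene");b=-.28
pts=[turn(b,-.125,0,.11),turn(b,-.045,0,.11),turn(b,.05,0,.158),[.016,.065,.338],[.016,-.065,.338]]
foot=[[-.075,.125,.02],[-.075,-.125,.02],[.075,-.125,.02],[.075,.125,.02]]
tp=np.array([(237,464),(264,299),(270,76),(210,132),(490,187)])/5.9+[215,115]
sp=np.array([(392,137),(290,162),(166,178),(np.nan,0),(166,48)])/4+[245,185]
tf=np.array([(138,398),(582,478),(630,215),(np.nan,0)])/5.9+[215,115]
sf=np.array([(347,465),(np.nan,0),(80,275),(170,520)])/4+[245,185]
def f(p,raw=0):
    F=np.array(foot)+[p[3],p[4],0]
    r=np.concatenate([proj(T,stand(p,pts))-tp,proj(T,stand(p,F))-tf,proj(S,stand(p,pts))-sp,proj(S,stand(p,F))-sf])
    return r if raw else np.nan_to_num(r.ravel())
o=least_squares(f,[.7,.1,0,0,0],loss='soft_l1');print(o.x.round(4));print(f(o.x,1).round(1).tolist());p=o.x[:3];np.save('p.npy',p)
print('grip',stand(p,turn(b,-.1,0,.11)).round(4))
for a in(-.1,-.05,0,.05,.1):
    q=[turn(a,.05,0,r) for r in(.158,.17)]
    print(a,((proj(T,stand(p,q))-[215,115])*5.9).round(0).tolist(),((proj(S,stand(p,q))-[245,185])*4).round(0).tolist())
W=get_image("wrist");print(np.round(W["mount"],3).tolist())
E
```

```text
[ 0.6432  0.107  -0.2173  0.0112  0.0015]
[[-1.0, 0.6], [0.4, 0.1], [0.1, -0.6], [-0.4, 0.0], [0.3, -0.3], [-0.7, -0.9], [-0.2, -0.0], [0.4, -0.2], [nan, 22.2], [0.2, -0.4], [-0.1, 0.5], [0.2, -1.5], [nan, 44.0], [-0.3, -1.1], [0.9, -0.8], [nan, 55.9], [-0.8, -0.9], [-0.3, -0.1]]
grip [[0.5521 0.1582 0.2857]]
-0.1 [[330.0, 80.0], [326.0, 73.0]] [[154.0, 137.0], [154.0, 128.0]]
-0.05 [[347.0, 83.0], [344.0, 76.0]] [[150.0, 129.0], [150.0, 118.0]]
0 [[364.0, 86.0], [363.0, 79.0]] [[147.0, 120.0], [146.0, 109.0]]
0.05 [[382.0, 90.0], [381.0, 83.0]] [[144.0, 112.0], [143.0, 101.0]]
0.1 [[399.0, 93.0], [400.0, 87.0]] [[140.0, 105.0], [139.0, 93.0]]
[[0.001, -0.968, -0.253, 0.071], [1.0, 0.001, -0.0, -0.001], [0.0, -0.253, 0.968, -0.18], [0.0, 0.0, 0.0, 1.0]]
```

```bash
cat > beam.py <<'E'
from h import *; from station import get_image,sense
p=np.load('p.npy')
def line(d,a): return proj(d,stand(p,[turn(a,.05,y,0) for y in(.03,.17)]))
def angle(d,dbg=0):
    """beam angle: brass pixels of the +y half, line fit, matched to the projected beam line"""
    hsv=cv2.cvtColor(d["frame"],cv2.COLOR_RGB2HSV)
    m=cv2.inRange(hsv,(18,110,90),(32,255,255))
    reg=np.zeros_like(m)
    for a in np.arange(-.34,.31,.04):
        q=np.round(line(d,a)).astype(int); cv2.line(reg,q[0].tolist(),q[1].tolist(),255,5)
    m&=reg
    v,u=np.nonzero(m); A=np.arange(-.36,.36,.02)
    vx,vy,x0,y0=cv2.fitLine(np.c_[u,v].astype(np.float32),cv2.DIST_HUBER,0,.01,.01).ravel()
    ang=np.arctan(vx/vy); g=[]
    for a in A: q=line(d,a); e=q[1]-q[0]; g.append(np.arctan(e[0]/e[1]))
    o=np.argsort(g); r=np.interp(ang,np.array(g)[o],A[o])
    # second estimate: lateral offset at pixel-centroid
    y=[np.cross(line(d,a)[1]-line(d,a)[0],np.array([x0,y0])-line(d,a)[0])for a in A]; o=np.argsort(y); r2=np.interp(0,np.array(y)[o],A[o])
    if dbg: print(len(u),x0,y0); return r,r2,m
    return r,r2
E
python3 - <<'E'
from beam import *
S=get_image("scene");T=get_image("top")
r,r2,m=angle(S,1);print(r,r2)
f=S["frame"].copy();f[m>0]=(0,255,0)
c1=cv2.resize(S["frame"][195:235,262:302],None,fx=10,fy=10,interpolation=cv2.INTER_CUBIC)
c2=cv2.resize(T["frame"][120:150,255:295],None,fx=10,fy=10,interpolation=cv2.INTER_CUBIC)
c3=cv2.resize(f[195:325,255:335],None,fx=4,fy=4,interpolation=cv2.INTER_NEAREST)
im=np.zeros((600,800,3),np.uint8);im[:300,:400]=c2[:300];im[200:600,:400]=c1[:400];im[:300,:400]=c2;im[:520,420:740]=c3
cv2.imwrite('pics/c2.png',im[:,:,::-1])
E
```

```text
191 293.7154 279.06964
-0.308998371358578 -0.33556606168744557
```

View pics/c2.png

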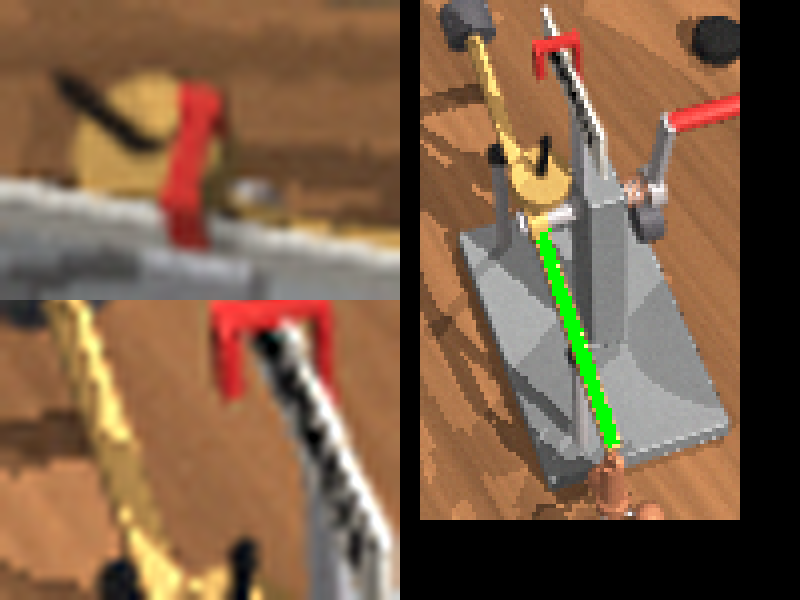

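```bash
cat > go.py <<'E'
import sys
from beam import *
# python3 go.py a dz  -> jog turn+shift bringing TCP to grip of lever angle a, dz above
a,dz=map(float,sys.argv[1:3]); s=sense(); O=np.array(s["orientation"])
g=stand(p,turn(a,-.1,0,.11))[0]+[0,0,dz-.011]
xs=stand(p,[[1,0,0]])[0]-[p[0],p[1],0]; Rt=np.c_[xs,np.cross([0,0,-1],xs),[0,0,-1]]
print("t",s["t"],"turn",R.from_matrix(Rt@O.T).as_rotvec().round(3),"shift",(g-s["ee_pos"]).round(4),"gap",round(s["finger_gap"],3),"F",np.round(s["wrist_force"],1))
E
python3 - <<'E'
from beam import *; from scipy.optimize import least_squares
T=get_image("top");S=get_image("scene")
def f(v):
    x,a,rt,rb=v; q=stand(p,[turn(a,x,0,rt),turn(a,x,0,rb)])
    return np.r_[proj(T,q[:1])[0]-[275.3,129],proj(S,q[:1])[0]-[284.6,205.8],proj(S,q[1:])[0]-[285.2,214.3]]
o=least_squares(f,[.045,0,.18,.16]);print(o.x.round(3),o.fun.round(1))
E
python3 go.py -.28 .13
python3 -m jog '[0,0,0,0,0,0.08,0, 0,0,0,0,0,0.16,0, 0,0,-0.1,0.03,0.05,0.22,0, 0,0,-0.2,0.06,0.1,0.22,0, 0,0,-0.3,0.09,0.17,0.22,0, 0,0,-0.4,0.12,0.24,0.22,0, 0,0,-0.5,0.15,0.31,0.22,0, 0,0,-0.55,0.17,0.37,0.22,0]' 20
python3 go.py -.28 .13
```

```text
[ 0.041 -0.002  0.194  0.158] [-0.2  0.3 -0.2 -0.1 -0.3  0. ]
t 0.45 turn [-0.    -0.    -0.661] shift [0.2944 0.7    0.2   ] gap 1.003 F [-0.8 -0.6  0.4]
t: 1.25
ee_pos: [0.3709, -0.3092, 0.4147]
orientation: [[0.994, -0.11, 0.001], [-0.11, -0.994, -0.001], [0.001, 0.001, -1.0]]
wrist_force: [1.9, 0.2, 0.8]
finger_gap: 0.995
t 1.25 turn [ 0.001  0.001 -0.107] shift [ 0.1812  0.4674 -0.01  ] gap 0.995 F [1.9 0.2 0.8]
```

```bash
python3 -m jog '[0,0,-0.05,0.02,0.05,0,0, 0,0,-0.107,0.04,0.1,0,0, 0,0,-0.107,0.06,0.15,0,0, 0,0,-0.107,0.08,0.2,0,0, 0,0,-0.107,0.1,0.25,0,0, 0,0,-0.107,0.12,0.3,0,0, 0,0,-0.107,0.14,0.35,0,0, 0,0,-0.107,0.16,0.41,-0.01,0]'; python3 go.py -.28 .13
```

```text
t: 2.05
ee_pos: [0.5174, 0.0631, 0.4102]
orientation: [[0.976, -0.216, 0.003], [-0.216, -0.976, -0.001], [0.003, 0.0, -1.0]]
wrist_force: [1.2, -0.9, 0.1]
finger_gap: 1.0
t 2.05 turn [0.001 0.003 0.   ] shift [ 0.0346  0.0951 -0.0054] gap 1.0 F [ 1.2 -0.9  0.1]
```

```bash
python3 -m jog '[0,0,0,0.017,0.048,-0.005,0, 0,0,0,0.0346,0.0951,-0.005,0, 0,0,0,0.0346,0.0951,-0.005,0, 0,0,0,0.0346,0.0951,-0.005,0]'; python3 go.py -.28 0
python3 - <<'E'
from beam import *
S=get_image("scene");print(angle(S))
W=get_image("wrist");im=np.vstack([np.hstack([cv2.resize(S["frame"][180:330,230:370],None,fx=2.66,fy=2.66)[:399,:372],W["frame"][:399,:428]])])
cv2.imwrite('pics/c3.png',np.vstack([cv2.resize(W["frame"],(480,300)),cv2.resize(S["frame"][170:320,200:440],(480,300))])[:,:,::-1])
E
```

```text
t: 2.45
ee_pos: [0.5519, 0.1595, 0.4044]
orientation: [[0.977, -0.213, 0.002], [-0.213, -0.977, -0.001], [0.002, 0.001, -1.0]]
wrist_force: [-0.0, -0.3, 0.9]
finger_gap: 1.002
t 2.45 turn [ 0.001  0.002 -0.002] shift [ 1.000e-04 -1.300e-03 -1.296e-01] gap 1.002 F [-0.  -0.3  0.9]
(np.float64(-0.26907669867725026), np.float64(-0.32086838593462086))
```

View pics/c3.png

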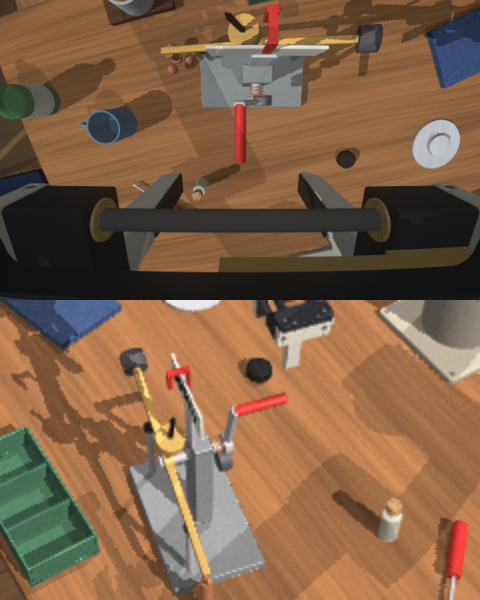

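The wrist view shows the bar at (240,130), centred between the fingers. I'll descend without closing, then check which camera still sees the pointer.

```bash
python3 -m jog '[0,0,0,0,-0.001,-0.04,0, 0,0,0,0,-0.001,-0.08,0, 0,0,0,0,-0.001,-0.11,0, 0,0,0,0,-0.001,-0.13,0, 0,0,0,0,-0.001,-0.13,0, 0,0,0,0,-0.001,-0.13,0]'; python3 go.py -.28 0
python3 - <<'E'
from beam import *
S=get_image("scene");T=get_image("top");W=get_image("wrist");np.savez('ref.npz',S=S["frame"],T=T["frame"])
c=lambda a,s:cv2.resize(a,s,interpolation=cv2.INTER_CUBIC)
im=np.vstack([np.hstack([c(S["frame"][185:335,245:365],(400,500))[:300],c(W["frame"],(400,250)) if 0 else c(W["frame"],(400,300))]),np.hstack([c(S["frame"][185:335,245:365],(400,500))[200:500],c(T["frame"][110:200,215:335],(400,300))])])
cv2.imwrite('pics/c4.png',im[:,:,::-1])
E
```

```text
t: 3.15
ee_pos: [0.5521, 0.1552, 0.2767]
orientation: [[0.976, -0.218, 0.004], [-0.218, -0.976, -0.001], [0.005, 0.0, -1.0]]
wrist_force: [0.4, -0.3, 0.3]
finger_gap: 1.003
t 3.15 turn [0.001 0.004 0.002] shift [-0.     0.003 -0.002] gap 1.003 F [ 0.4 -0.3  0.3]
```

View pics/c4.png

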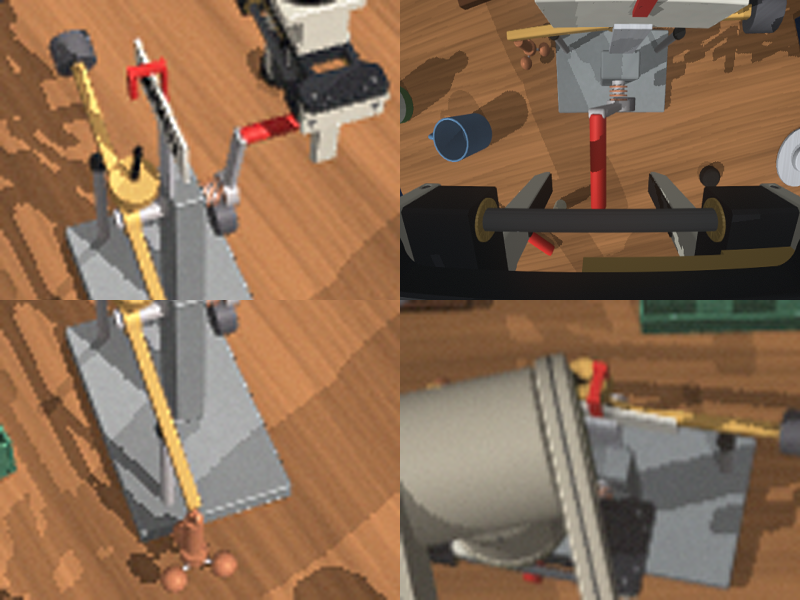

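The scene camera keeps the whole beam in view; in top the arm hides part of it. I'll write a homography-based beam angle tracker plus a model-fit estimator and planner, and close the grip meanwhile.

```bash
cat > step.py <<'E'
"""look + estimate + advise.  usage: step.py REF   (logs to log.npy: t, theta, a)"""
import sys,os
from beam import *
from scipy.optimize import least_squares,minimize
ref=np.load('ref.npz')["S"].astype(np.float32)
quad=[(-.2,-.05),(.18,-.05),(.18,.16),(-.2,.16)]
shapes=[((-.192,-.026),(-.148,.026)),((-.148,-.006),(-.03,.006)),((.03,-.006),(.15,.006)),((-.022,.074),(.022,.098)),((-.004,.1),(.004,.160))]
def px(d,a,yz): return proj(d,stand(p,[turn(a,.05,y,z) for y,z in yz])).astype(np.float32)
def theta(d):
    mask=np.zeros(ref.shape[:2],np.uint8)
    for (y0,z0),(y1,z1) in shapes: cv2.fillPoly(mask,[np.round(px(d,-.28,[(y0,z0),(y1,z0),(y1,z1),(y0,z1)])).astype(int)],255)
    mask=cv2.dilate(mask,np.ones((3,3),np.uint8))
    cur=cv2.GaussianBlur(d["frame"].astype(np.float32),(0,0),.8); rb=cv2.GaussianBlur(ref,(0,0),.8)
    q0=px(d,-.28,quad); A=np.arange(-.34,.3,.01); sc=[]
    v,u=np.nonzero(mask); P=np.c_[u,v].astype(np.float32)[None]; r=rb[v,u]; r=r-r.mean(0)
    for a in A:
        H=cv2.getPerspectiveTransform(q0,px(d,a,quad)); m=cv2.perspectiveTransform(P,H)[0]
        c=cv2.remap(cur,m[:,0].copy(),m[:,1].copy(),cv2.INTER_LINEAR).reshape(-1,3); c=c-c.mean(0)
        sc.append((r*c).sum()/np.sqrt((r*r).sum()*(c*c).sum()))
    i=int(np.clip(np.argmax(sc),1,len(A)-2)); f=np.polyfit(A[i-1:i+2],sc[i-1:i+2],2)
    return -f[1]/2/f[0],sc[i]
def lever(s):
    g=np.array(s["ee_pos"])-[p[0],p[1],0]; y=-np.sin(p[2])*g[0]+np.cos(p[2])*g[1]; return -np.arcsin(y/.11)
def sim(th,w,load,af,t0,t1,ts,h=.01):
    out=[];t=t0;ts=list(ts)
    while True:
        while ts and t>=ts[0]-1e-6: out.append((th,w)); ts.pop(0)
        if not ts: return np.array(out)
        a=af(t); da=(af(t+h)-af(t))/h
        acc=(.1*(a-th)+.01*(da-w)-load+.129*np.sin(th)-.003*w-.0008*np.tanh(w/.01))/.0131
        w+=acc*h; th+=w*h; t+=h
        if th<-.28: th=-.28; w=max(w,0)
if __name__=="__main__":
    goal=float(sys.argv[1]); N=int(sys.argv[2]) if len(sys.argv)>2 else 4
    s=sense(); d=get_image("scene"); a=lever(s); th,sc=theta(d)
    L=np.load('log.npy').tolist() if os.path.exists('log.npy') else []
    L.append([s["t"],th,a]); np.save('log.npy',L); L=np.array(L)
    print("t %.2f theta %.3f (ncc %.2f) a %.3f F %s gap %.3f"%(s["t"],th,sc,a,np.round(s["wrist_force"],1),s["finger_gap"]))
    if goal<-1: sys.exit()
    W=L[L[:,0]>=L[-1,0]-2.6]
    tn=np.array([x for k in range(len(W)) for x in ((W[k,0],W[k,0]+.27) if k<len(W)-1 else (W[k,0],))])
    an=np.array([x for k in range(len(W)) for x in ((W[k,2],W[k+1,2]) if k<len(W)-1 else (W[k,2],))])
    af=lambda t:np.interp(t,tn,an)
    f=lambda v:np.r_[(sim(v[0],v[1],v[2],af,W[0,0],W[-1,0],W[:,0])[:,0]-W[:,1])/.006,(v[2]-.013)/.012,v[1]/.3]
    o=least_squares(f,[W[0,1],0,.013],diff_step=1e-3); est=sim(*o.x,af,W[0,0],W[-1,0],W[:,0])
    e=est[-1]; ld=o.x[2]; print("est theta %.3f w %.3f load %.4f resid %s"%(e[0],e[1],ld,(est[:,0]-W[:,1]).round(3)[-5:]))
    dt=.1*N+.05; B=4; t0=s["t"]+.05
    def plan(u):
        tk=[t0];ak=[a]
        for k in range(B): tk+=[t0+k*dt+.2,t0+(k+1)*dt]; ak+=[u[k],u[k]]
        return lambda t:np.interp(t,tk,ak)
    ts=t0+np.arange(1,B*dt/.1)*.1
    def cost(u):
        X=sim(e[0]+.05*e[1],e[1],ld,plan(u),t0,ts[-1],ts,.02)
        return ((X[:,0]-goal)**2).sum()+.15*(X[:,1]**2).sum()+2*np.maximum(abs(X[:,1])-.3,0).sum()+.01*(np.diff(np.r_[a,u])**2).sum()+2*(X[-1,0]-goal)**2+.5*X[-1,1]**2
    b=minimize(cost,np.full(B,ld/.1-.29*goal),method='Powell',options=dict(maxiter=8,xtol=.003)).x
    X=sim(e[0]+.05*e[1],e[1],ld,plan(b),t0,ts[-1],ts)
    print("plan a",b.round(3),"pred theta",X[::2,0].round(3).tolist())
    for aa in (b[0],b[0]-.1,b[0]+.1): print("a %.3f shift"%aa,(stand(p,turn(aa,-.1,0,.11))[0]-[0,0,.011]-s["ee_pos"]).round(4).tolist())
E
python3 -m jog '[0,0,0,0,0.001,-0.001,1, 0,0,0,0,0.001,-0.001,1, 0,0,0,0,0.001,-0.001,1, 0,0,0,0,0.001,-0.001,1, 0,0,0,0,0.001,-0.001,1, 0,0,0,0,0.001,-0.001,1, 0,0,0,0,0.001,-0.001,1]' 15
python3 step.py 0;python3 go.py -.1 0;python3 go.py 0 0;python3 go.py .1 0
```

```text
t: 4.0
ee_pos: [0.5529, 0.1571, 0.2769]
orientation: [[0.976, -0.217, 0.007], [-0.217, -0.976, -0.001], [0.007, -0.001, -1.0]]
wrist_force: [0.2, 0.6, -0.7]
finger_gap: 0.444
t 4.00 theta -0.280 (ncc 1.00) a -0.272 F [ 0.2  0.6 -0.7] gap 0.444
est theta -0.280 w 0.000 load 0.0130 resid [0.]
plan a [-0.232  0.31   0.201  0.089] pred theta [-0.28, -0.28, -0.28, -0.262, -0.211, -0.15, -0.097, -0.052, -0.033]
a -0.232 shift [-0.002, -0.004, -0.0009]
a -0.332 shift [0.0003, 0.0063, -0.0039]
a -0.132 shift [-0.0043, -0.0145, 0.0011]
t 4.05 turn [0.001 0.007 0.001] shift [-0.0051 -0.0179  0.0015] gap 0.406 F [-0.4 -0.1 -0.5]
t 4.05 turn [0.001 0.007 0.001] shift [-0.0074 -0.0286  0.0021] gap 0.406 F [-0.4 -0.1 -0.5]
t 4.05 turn [0.001 0.007 0.001] shift [-0.0098 -0.0393  0.0015] gap 0.406 F [-0.4 -0.1 -0.5]
```

```bash
python3 -m jog '[0,0.007,0,0,0,-0.001,1, 0,0.007,0,0,0,-0.001,1, 0,0.007,0,0,0,-0.001,1, 0,0.007,0,0,0,-0.001,1, 0,0.007,0,0,0,-0.001,1, 0,0.007,0,0,0,-0.001,1, 0,0.007,0,0,0,-0.001,1]'|tail -1
rm -f log.npy; python3 step.py -2;python3 go.py -.1 0;python3 go.py 0 0;python3 go.py .1 0
```

```text
finger_gap: 0.144
t 4.75 theta -0.280 (ncc 1.00) a -0.271 F [ 1.8 -0.1 -2. ] gap 0.144
t 4.8 turn [ 0.001 -0.     0.001] shift [-0.005  -0.0178  0.0027] gap 0.149 F [ 0.5 -1.5 -1.6]
t 4.8 turn [ 0.001 -0.     0.001] shift [-0.0074 -0.0285  0.0032] gap 0.149 F [ 0.5 -1.5 -1.6]
t 4.8 turn [ 0.001 -0.     0.001] shift [-0.0098 -0.0392  0.0027] gap 0.149 F [ 0.5 -1.5 -1.6]
```

```bash
python3 -m jog '[0,0,0,-0.002,-0.008,0.001,1, 0,0,0,-0.005,-0.018,0.0027,1, 0,0,0,-0.0065,-0.024,0.003,1, 0,0,0,-0.0074,-0.0285,0.0032,1]'|tail -1
python3 step.py -2;python3 go.py .1 0;python3 go.py .15 0
```

```text
finger_gap: 0.119
t 5.20 theta -0.280 (ncc 1.00) a 0.007 F [ 3.  -0.4  6.8] gap 0.119
t 5.25 turn [0.001 0.003 0.002] shift [-0.0031 -0.0093 -0.0023] gap 0.117 F [ 3.7 -1.1  6.3]
t 5.25 turn [0.001 0.003 0.002] shift [-0.0043 -0.0146 -0.0029] gap 0.117 F [ 3.7 -1.1  6.3]
```

```bash
python3 - <<'E'
from beam import *
W=get_image("wrist");S=get_image("scene")
c=lambda a,s:cv2.resize(a,s,interpolation=cv2.INTER_CUBIC)
cv2.imwrite('pics/c5.png',np.hstack([c(W["frame"],(480,300))[:, :],c(S["frame"][180:240,290:350],(300,300))])[:,:,::-1])
s=sense();print(s["finger_gap"],np.round(s["wrist_force"],1),np.round(s["wrist_torque"],2),s["ee_pos"])
E
```

```text
0.11621815739566507 [ 2.5 -0.5  7. ] [-0.04 -0.51 -0.02] [0.54630928 0.12755552 0.28071395]
```

View pics/c5.png

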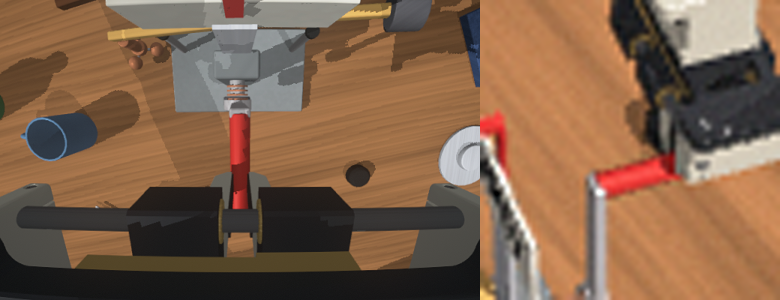

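The grip is sound: the bar sits between the pads at (240,215) in the wrist picture. Continuing the ramp.

```bash
python3 -m jog '[0,0,0,-0.0015,-0.005,0,1, 0,0,0,-0.003,-0.0093,0,1, 0,0,0,-0.003,-0.0093,0,1, 0,0,0,-0.003,-0.0093,0,1]'|tail -1
python3 step.py 0;python3 go.py .15 0;python3 go.py .2 0
```

```text
finger_gap: 0.007
t 5.75 theta -0.280 (ncc 1.00) a 0.101 F [-0.1  0.4 11.2] gap 0.007
est theta -0.280 w 0.000 load 0.0130 resid [0. 0. 0.]
plan a [0.116 0.123 0.126 0.126] pred theta [-0.28, -0.28, -0.28, -0.28, -0.28, -0.28, -0.28, -0.28, -0.28]
a 0.116 shift [-0.0012, -0.0013, -0.005]
a 0.016 shift [0.0011, 0.0094, -0.0042]
a 0.216 shift [-0.0036, -0.0119, -0.0068]
t 5.8 turn [0.001 0.007 0.003] shift [-0.0021 -0.005  -0.0055] gap 0.008 F [ 0.9 -1.3 11.3]
t 5.8 turn [0.001 0.007 0.003] shift [-0.0032 -0.0103 -0.0064] gap 0.008 F [ 0.9 -1.3 11.3]
```

```bash
python3 - <<'E'
from beam import *
W=get_image("wrist");S=get_image("scene")
c=lambda a,s:cv2.resize(a,s,interpolation=cv2.INTER_CUBIC)
print(proj(S,stand(p,[turn(a,x,0,.11) for a in(-.28,0,.1) for x in(-.045,-.125)])))
s=sense();print(s["finger_gap"],np.round(s["wrist_force"],1),s["ee_pos"],proj(S,[np.array(s["ee_pos"])-[0,0,.008]]))
cv2.imwrite('pics/c6.png',np.hstack([c(W["frame"][100:400,160:480],(400,375)),c(S["frame"][180:255,290:370],(400,375))])[:,:,::-1])
E
```

```text
[[317.35378698 226.0278709 ]
 [343.24280989 218.80591293]
 [313.7278698  217.4251494 ]
 [339.38883512 210.38257603]
 [312.43397363 214.83111343]
 [337.98736169 207.85341109]]
0.0033222851276040765 [-0.  -1.2 11.4] [0.54404354 0.11755586 0.2832384 ] [[329.62523491 213.24828692]]
```

View pics/c6.png

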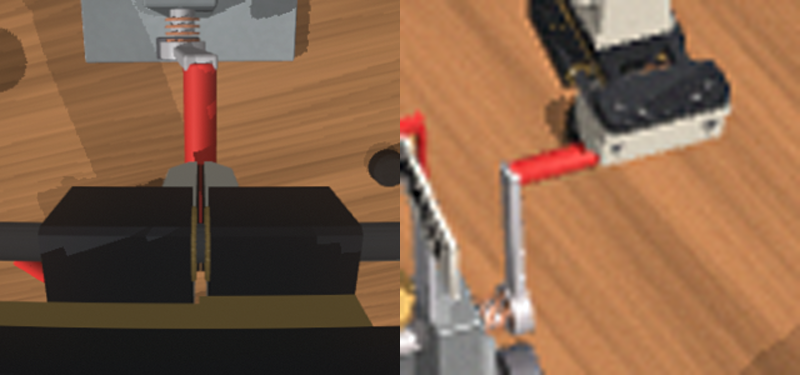

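```bash
python3 - <<'E'
from beam import *
s=sense();W=get_image("wrist");M=np.array(W["mount"]);O=np.array(s["orientation"])
d=dict(W);d["rotation"]=O@M[:3,:3];d["position"]=np.array(s["ee_pos"])+O@M[:3,3]
print(W["fx"],W["k1"])
f=lambda P:((proj(d,P)-[160,100])*1.25).round(0).tolist()
for a in(0,.05,.1,.15):
    print(a,f(stand(p,[turn(a,x,y,.11) for x,y in((-.045,0),(-.045,.008),(-.08,0),(-.1,0),(-.125,0))])))
print('foot corners',f(stand(p,[[-.064,.1265,.02],[-.064,-.1235,.02]])),'tip/tcp',f([s["ee_pos"],np.array(s["ee_pos"])-[0,0,.008],np.array(s["ee_pos"])+[0,0,.011],np.array(s["ee_pos"])+[0,0,.05]]))
E
```

```text
296.387462805418 -0.049043765833067306
0 [[179.0, 64.0], [162.0, 64.0], [180.0, 137.0], [181.0, 175.0], [181.0, 220.0]]
0.05 [[191.0, 64.0], [173.0, 64.0], [191.0, 137.0], [191.0, 175.0], [192.0, 220.0]]
0.1 [[202.0, 64.0], [185.0, 64.0], [202.0, 136.0], [202.0, 175.0], [202.0, 220.0]]
0.15 [[214.0, 64.0], [197.0, 64.0], [214.0, 136.0], [213.0, 174.0], [213.0, 219.0]]
foot corners [[86.0, 62.0], [296.0, 61.0]] tip/tcp [[202.0, 169.0], [202.0, 163.0], [203.0, 177.0], [203.0, 214.0]]
```

The pose geometry checks out in the wrist view, but the bar lies under the closed fingertips. So the tips really end about 22 mm higher than stated, and they slid off the top of the bar. I'll ease the lever back, lift, open and regrip lower.

```bash
python3 -m jog '[0,0,0,0.002,0.008,0,1, 0,0,0,0.004,0.017,0,1, 0,0,0,0.006,0.027,-0.001,1, 0,0,0,0.0085,0.036,-0.003,1, 0,0,0,0.009,0.04,-0.003,1, 0,0,0,0.009,0.04,0.01,1]'|tail -1
python3 step.py -2
python3 -m jog '[0,-0.005,0,0,0,0.012,0.2, 0,-0.005,0,0,0,0.015,0.2, 0,-0.005,0,0,0,0.015,0.2, 0,-0.005,0,0,0,0.015,0.2, 0,-0.005,0,0,0,0.015,0.2, 0,-0.005,0,0,0,0.015,0.2, 0,-0.005,0,0,0,0.015,0.2, 0,-0.005,0,0,0,0.015,0.2]'
python3 step.py -2; python3 go.py -.28 -.023
```

```text
finger_gap: 0.004
t 6.55 theta -0.280 (ncc 1.00) a -0.279 F [-0.   0.2 -0.4] gap 0.004
t: 7.4
ee_pos: [0.553, 0.1579, 0.31]
orientation: [[0.976, -0.218, 0.012], [-0.218, -0.976, -0.001], [0.012, -0.002, -1.0]]
wrist_force: [-0.3, -0.2, 0.3]
finger_gap: 0.642
t 7.40 theta -0.280 (ncc 1.00) a -0.279 F [-0.3 -0.2  0.3] gap 0.642
t 7.45 turn [0.001 0.012 0.002] shift [-0.001   0.0003 -0.0583] gap 0.689 F [ 0.8 -0.  -0.3]
```

```bash
python3 -m jog '[0,0.012,0,0,0,-0.02,0.3, 0,0.012,0,-0.001,0,-0.04,0.3, 0,0.012,0,-0.001,0,-0.052,0.4, 0,0.012,0,-0.001,0,-0.058,0.5, 0,0.012,0,-0.001,0,-0.058,0.5]'|tail -3
python3 go.py -.28 -.023
python3 -m jog '[0,0,0,0,0,0,1, 0,0,0,0,0,0,1, 0,0,0,0,0,0,1, 0,0,0,0,0,0,1, 0,0,0,0,0,0,1, 0,0,0,0,0,0,1, 0,0,0,0,0,0,1, 0,0,0,0,0,0,1]' 15|tail -3
python3 step.py -2; python3 go.py -.28 -.023
```

```text
orientation: [[0.976, -0.218, -0.002], [-0.218, -0.976, -0.001], [-0.002, 0.002, -1.0]]
wrist_force: [-0.1, 0.3, 0.4]
finger_gap: 0.516
t 7.95 turn [ 0.001 -0.002  0.002] shift [0.0007 0.0004 0.0012] gap 0.516 F [-0.1  0.3  0.4]
orientation: [[0.976, -0.218, -0.002], [-0.218, -0.976, -0.001], [-0.001, 0.001, -1.0]]
wrist_force: [0.6, -0.4, 3.0]
finger_gap: 0.165
t 8.75 theta -0.280 (ncc 0.99) a -0.276 F [ 0.6 -0.4  3. ] gap 0.165
t 8.8 turn [ 0.001 -0.002  0.002] shift [0.0005 0.0003 0.0008] gap 0.169 F [-0.7  0.2  3.9]
```

```bash
sed -i 's/\[0,0,.011\]-s/[0,0,.034]-s/' step.py
python3 go.py 0 -.023; python3 -m jog '[0,0,0,-0.002,-0.008,0.001,1, 0,0,0,-0.004,-0.016,0.0025,1, 0,0,0,-0.006,-0.024,0.004,1, 0,0,0,-0.0072,-0.0295,0.005,1, 0,0,0,-0.0072,-0.0295,0.005,1]' 20|tail -2
rm -f log.npy; python3 step.py -2; python3 go.py .1 -.023;python3 go.py .15 -.023
```

```text
t 8.8 turn [ 0.001 -0.002  0.002] shift [-0.0061 -0.0294  0.0051] gap 0.169 F [-0.7  0.2  3.9]
wrist_force: [4.0, -0.3, -1.3]
finger_gap: 0.161
t 9.30 theta -0.280 (ncc 1.00) a 0.015 F [ 4.  -0.3 -1.3] gap 0.161
t 9.35 turn [ 0.002 -0.002  0.004] shift [-0.0013 -0.0096 -0.0001] gap 0.168 F [ 5.2 -1.  -2.3]
t 9.35 turn [ 0.002 -0.002  0.004] shift [-0.0025 -0.0149 -0.0008] gap 0.168 F [ 5.2 -1.  -2.3]
```

Gap is steady at 16 mm, so this grip holds. Resuming the slow ramp.

```bash
python3 -m jog '[0,0,0,-0.001,-0.005,0,1, 0,0,0,-0.0015,-0.0096,0,1, 0,0,0,-0.0015,-0.0096,0,1, 0,0,0,-0.0015,-0.0096,0,1]'|tail -1
python3 step.py -2; python3 go.py .2 -.023;python3 go.py .25 -.023
```

```text
finger_gap: 0.166
t 9.75 theta -0.280 (ncc 1.00) a 0.101 F [-0.5  1.9  1.2] gap 0.166
t 9.8 turn [ 0.002 -0.003  0.004] shift [-0.0018 -0.0107 -0.0017] gap 0.164 F [-1.3  1.7  1. ]
t 9.8 turn [ 0.002 -0.003  0.004] shift [-0.0029 -0.0159 -0.0029] gap 0.164 F [-1.3  1.7  1. ]
```

```bash
python3 -m jog '[0,0,0,-0.001,-0.005,-0.001,1, 0,0,0,-0.0018,-0.0107,-0.0017,1, 0,0,0,-0.0018,-0.0107,-0.0017,1, 0,0,0,-0.0018,-0.0107,-0.0017,1]'|tail -1
python3 step.py 0; python3 go.py .25 -.023;python3 go.py .3 -.023
```

```text
finger_gap: 0.162
t 10.20 theta -0.240 (ncc 0.97) a 0.203 F [-5.1  1.5  2.2] gap 0.162
est theta -0.240 w 0.193 load 0.0046 resid [ 0.  0. -0.]
plan a [0.172 0.025 0.055 0.046] pred theta [-0.21, -0.161, -0.102, -0.056, -0.034, -0.023, -0.015, -0.01, -0.009]
a 0.172 shift [0.0012, 0.0032, 0.0008]
a 0.072 shift [0.0036, 0.0138, 0.0021]
a 0.272 shift [-0.0011, -0.0073, -0.0017]
t 10.25 turn [ 0.002 -0.004  0.004] shift [-0.0006 -0.0051 -0.0011] gap 0.166 F [-4.3  1.8  3.3]
t 10.25 turn [ 0.002 -0.004  0.004] shift [-0.0018 -0.0103 -0.0026] gap 0.166 F [-4.3  1.8  3.3]
```

```bash
python3 -m jog '[0,0,0,0.001,0.003,0.0005,1, 0,0,0,0.0015,0.005,0.001,1, 0,0,0,0.0015,0.005,0.001,1]'|tail -1
python3 step.py 0 3
```

```text
finger_gap: 0.163
t 10.55 theta -0.162 (ncc 0.86) a 0.157 F [-4.9  0.4  3.1] gap 0.163
est theta -0.162 w 0.249 load 0.0047 resid [ 0.     0.    -0.001  0.   ]
plan a [0.097 0.031 0.054 0.044] pred theta [-0.125, -0.081, -0.045, -0.026, -0.017, -0.01, -0.007]
a 0.097 shift [0.0018, 0.0063, 0.0009]
a -0.003 shift [0.0042, 0.017, 0.0014]
a 0.197 shift [-0.0005, -0.0043, -0.0007]
```

```bash
python3 -m jog '[0,0,0,0.001,0.0035,0.0008,1, 0,0,0,0.002,0.0065,0.0012,1, 0,0,0,0.002,0.0065,0.0012,1]'|tail -1
python3 step.py 0 3
```

```text
finger_gap: 0.167
t 10.90 theta -0.082 (ncc 0.78) a 0.094 F [-4.2 -0.9  1. ] gap 0.167
est theta -0.082 w 0.201 load 0.0047 resid [ 0.     0.    -0.001 -0.     0.   ]
plan a [0.035 0.052 0.053 0.047] pred theta [-0.054, -0.03, -0.018, -0.011, -0.006, -0.003, -0.002]
a 0.035 shift [0.0014, 0.0064, 0.0003]
a -0.065 shift [0.0038, 0.0171, 0.0002]
a 0.135 shift [-0.001, -0.0043, -0.0006]
```

```bash
python3 -m jog '[0,0,0,0.001,0.0035,0.0002,1, 0,0,0,0.0016,0.0066,0.0004,1, 0,0,0,0.0016,0.0066,0.0004,1]'|tail -1
python3 step.py 0 3
```

```text
finger_gap: 0.164
t 11.25 theta -0.041 (ncc 0.73) a 0.031 F [-3.8 -0.3  0.5] gap 0.164
est theta -0.039 w 0.060 load 0.0047 resid [ 0.    -0.001 -0.001 -0.002  0.002]
plan a [0.068 0.049 0.054 0.048] pred theta [-0.031, -0.02, -0.011, -0.006, -0.003, -0.001, -0.0]
a 0.068 shift [-0.0011, -0.0039, -0.0002]
a -0.032 shift [0.0012, 0.0068, 0.0]
a 0.168 shift [-0.0035, -0.0146, -0.0015]
```

```bash
python3 -m jog '[0,0,0,-0.0006,-0.0022,0,1, 0,0,0,-0.001,-0.0039,0,1, 0,0,0,-0.001,-0.0039,0,1]'|tail -1
python3 step.py 0 3
python3 - <<'E'
from beam import *
S=get_image("scene");c=cv2.resize(S["frame"][190:240,255:315],None,fx=10,fy=10,interpolation=cv2.INTER_CUBIC)
cv2.imwrite('pics/c7.png',c[:,:,::-1])
for a in(-.05,0,.05):print(a,((proj(S,stand(p,[turn(a,.05,0,.158)]))[0]-[255,190])*10).round())
E
```

```text
finger_gap: 0.167
t 11.60 theta -0.044 (ncc 0.74) a 0.068 F [-0.6  1.8 -3.1] gap 0.167
est theta -0.037 w 0.026 load 0.0048 resid [-0.002 -0.003 -0.007 -0.006  0.007]
plan a [0.084 0.047 0.057 0.047] pred theta [-0.033, -0.024, -0.012, -0.007, -0.005, -0.002, -0.001]
a 0.084 shift [-0.0006, -0.0017, -0.0001]
a -0.016 shift [0.0018, 0.0091, 0.0003]
a 0.184 shift [-0.003, -0.0123, -0.0015]
-0.05 [276. 272.]
0 [268. 251.]
0.05 [259. 231.]
```

View pics/c7.png

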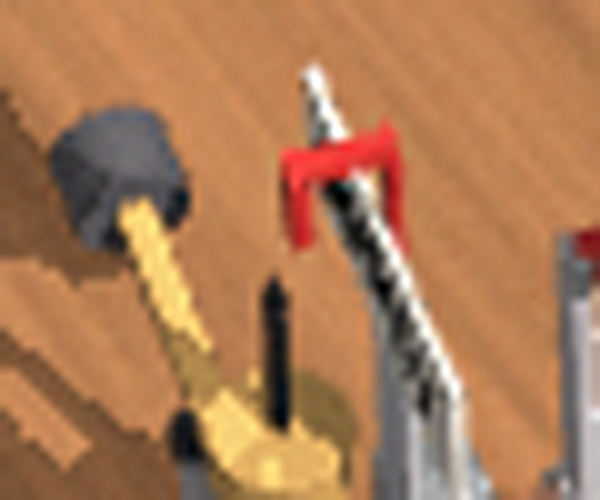

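```bash
python3 -m jog '[0,0,0,-0.0006,-0.002,0.0005,1, 0,0,0,-0.0008,-0.0025,0.0008,1, 0,0,0,-0.0008,-0.0025,0.0008,1]'|tail -1
python3 step.py 0 3
```

```text
finger_gap: 0.167
t 12.00 theta -0.041 (ncc 0.73) a 0.094 F [ 4.4  1.2 -8.8] gap 0.167
est theta -0.036 w 0.050 load 0.0054 resid [ 0.004 -0.003 -0.008 -0.002  0.006]
plan a [0.073 0.057 0.059 0.054] pred theta [-0.028, -0.019, -0.011, -0.006, -0.004, -0.002, -0.002]
a 0.073 shift [0.0003, 0.0023, -0.0001]
a -0.027 shift [0.0027, 0.013, 0.0002]
a 0.173 shift [-0.0021, -0.0084, -0.0014]
```

```bash
python3 -m jog '[0,0,0,0.0002,0.001,-0.001,1, 0,0,0,0.0003,0.0016,-0.0013,1, 0,0,0,0.0003,0.0016,-0.0013,1]'|tail -1
python3 step.py 0 3
```

```text
finger_gap: 0.167
t 12.35 theta -0.035 (ncc 0.72) a 0.079 F [-2.5  0.1  5.3] gap 0.167
est theta -0.028 w 0.041 load 0.0056 resid [-0.001 -0.009 -0.006 -0.001  0.007]
plan a [0.073 0.06  0.061 0.057] pred theta [-0.022, -0.014, -0.008, -0.005, -0.003, -0.002, -0.001]
a 0.073 shift [-0.0001, 0.0007, 0.0]
a -0.027 shift [0.0022, 0.0114, 0.0003]
a 0.173 shift [-0.0025, -0.01, -0.0013]
```

```bash
python3 -m jog '[0,0,0,0,0,0.0003,1, 0,0,0,0,0,0.0005,1, 0,0,0,0,0,0.0005,1, 0,0,0,0,0,0.0005,1]'|tail -1
python3 step.py 0 3
```

```text
finger_gap: 0.165
t 12.80 theta -0.034 (ncc 0.72) a 0.079 F [-0.   0.5 -3.1] gap 0.165
est theta -0.033 w 0.006 load 0.0065 resid [-0.002 -0.001 -0.    -0.001  0.001]
plan a [0.106 0.063 0.073 0.064] pred theta [-0.031, -0.023, -0.012, -0.007, -0.004, -0.002, -0.002]
a 0.106 shift [-0.0009, -0.0029, -0.0005]
a 0.006 shift [0.0015, 0.0079, 0.0001]
a 0.206 shift [-0.0032, -0.0135, -0.0022]
```

```bash
python3 -m jog '[0,0,0,-0.0005,-0.0018,-0.0003,1, 0,0,0,-0.0008,-0.0029,-0.0005,1, 0,0,0,-0.0008,-0.0029,-0.0005,1]'|tail -1
python3 step.py 0 3
```

```text
finger_gap: 0.163
t 13.15 theta -0.032 (ncc 0.71) a 0.106 F [ 2.2  1.1 -1.2] gap 0.163
est theta -0.028 w 0.049 load 0.0066 resid [-0.    -0.001 -0.003 -0.002  0.004]
plan a [0.078 0.07  0.071 0.067] pred theta [-0.02, -0.013, -0.007, -0.005, -0.003, -0.002, -0.001]
a 0.078 shift [0.0004, 0.0031, 0.0001]
a -0.022 shift [0.0028, 0.0138, 0.0004]
a 0.178 shift [-0.0019, -0.0076, -0.0013]
```

```bash
python3 -m jog '[0,0,0,0.0002,0.001,0,1, 0,0,0,0.0004,0.002,0,1, 0,0,0,0.0004,0.0025,0,1]'|tail -1
python3 step.py 0 3
```

```text
finger_gap: 0.167
t 13.50 theta -0.010 (ncc 0.69) a 0.084 F [1.4 0.2 0.6] gap 0.167
est theta -0.011 w 0.045 load 0.0067 resid [ 0.001 -0.002 -0.002  0.004 -0.001]
plan a [0.06  0.072 0.068 0.067] pred theta [-0.005, -0.002, -0.002, -0.001, -0.0, -0.0, -0.0]
a 0.060 shift [0.0003, 0.0027, 0.0]
a -0.040 shift [0.0027, 0.0134, 0.0002]
a 0.160 shift [-0.002, -0.008, -0.0012]
```

```bash
python3 -m jog '[0,0,0,0.0002,0.0015,0,1, 0,0,0,0.0004,0.0028,0,1, 0,0,0,0.0004,0.0028,0,1]'|tail -1
python3 step.py 0 3
```

```text
finger_gap: 0.164
t 13.85 theta -0.001 (ncc 0.67) a 0.059 F [ 1.1 -1.8  2. ] gap 0.164
est theta -0.002 w 0.002 load 0.0067 resid [-0.002 -0.002  0.004 -0.    -0.   ]
plan a [0.07  0.068 0.067 0.067] pred theta [-0.002, -0.001, -0.001, -0.0, -0.0, -0.0, -0.0]
a 0.070 shift [-0.0005, -0.0012, -0.0003]
a -0.030 shift [0.0019, 0.0096, -0.0001]
a 0.170 shift [-0.0029, -0.0118, -0.0016]
```

```bash
python3 -m jog '[0,0,0,-0.0002,-0.0006,0,1, 0,0,0,-0.0003,-0.0011,0,1, 0,0,0,-0.0003,-0.0011,0,1, 0,0,0,-0.0003,-0.0011,0,1]'|tail -1
python3 step.py 0 3
```

```text
finger_gap: 0.164
t 14.30 theta -0.000 (ncc 0.67) a 0.069 F [ 2.5 -1.2 -0.2] gap 0.164
est theta -0.001 w 0.002 load 0.0067 resid [-0.002  0.004  0.    -0.    -0.001]
plan a [0.068 0.067 0.067 0.067] pred theta [-0.001, -0.0, -0.0, -0.0, -0.0, -0.0, -0.0]
a 0.068 shift [-0.0002, 0.0003, -0.0002]
a -0.032 shift [0.0021, 0.011, -0.0]
a 0.168 shift [-0.0026, -0.0104, -0.0015]
```

```bash
python3 - <<'E'
from beam import *
S=get_image("scene");c=cv2.resize(S["frame"][190:240,255:315],None,fx=10,fy=10,interpolation=cv2.INTER_CUBIC)
cv2.imwrite('pics/c8.png',c[:,:,::-1])
E
```

```text
(no output)
```

View pics/c8.png

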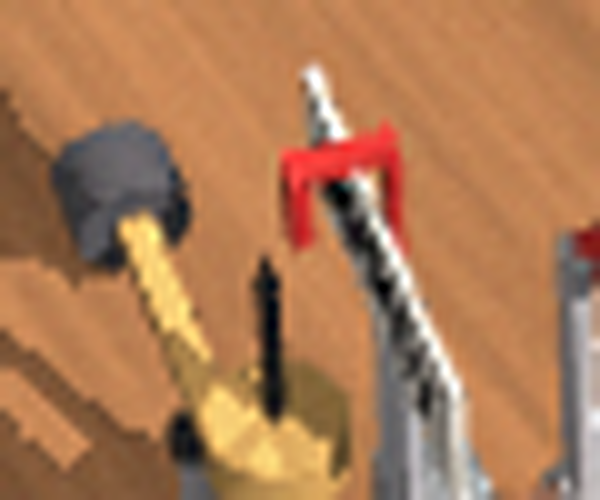

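The tip at (265,258) sits about 29 px left of the flag leg bottom (300,245). That offset is the depth gap between the flag leg and the beam plane, so the pointer is on the index. Keep holding.

```bash
python3 -m jog '[0,0,0,-0.0001,0.0002,0,1, 0,0,0,-0.0001,0.0003,0,1, 0,0,0,-0.0001,0.0003,0,1, 0,0,0,-0.0001,0.0003,0,1]'|tail -1
python3 step.py 0 3
```

```text
finger_gap: 0.164
t 14.80 theta -0.001 (ncc 0.67) a 0.067 F [ 4.2 -1.9 -1. ] gap 0.164
est theta -0.000 w 0.000 load 0.0066 resid [ 0.003 -0.    -0.    -0.001  0.   ]
plan a [0.067 0.067 0.066 0.066] pred theta [-0.0, -0.0, -0.0, -0.0, -0.0, -0.0, -0.0]
a 0.067 shift [-0.0002, 0.0001, -0.0002]
a -0.033 shift [0.0021, 0.0108, -0.0001]
a 0.167 shift [-0.0026, -0.0106, -0.0015]
```

Nearly balanced, with static friction helping.

```bash
python3 -m jog '[0,0,0,0,0,0,1, 0,0,0,0,0,0,1, 0,0,0,0,0,0,1, 0,0,0,0,0,0,1, 0,0,0,0,0,0,1]'|tail -1
python3 step.py 0 3
```

```text
finger_gap: 0.164
t 15.35 theta -0.001 (ncc 0.67) a 0.067 F [ 2.  -1.3  0.4] gap 0.164
est theta -0.000 w 0.001 load 0.0066 resid [-0.001 -0.001 -0.001  0.     0.001]
plan a [0.066 0.066 0.066 0.066] pred theta [0.0, 0.0, 0.0, 0.0, 0.0, 0.0, 0.0]
a 0.066 shift [-0.0002, 0.0002, -0.0002]
a -0.034 shift [0.0022, 0.0109, -0.0]
a 0.166 shift [-0.0025, -0.0105, -0.0015]
```

```bash
python3 -m jog '[0,0,0,0,0,0,1, 0,0,0,0,0,0,1, 0,0,0,0,0,0,1, 0,0,0,0,0,0,1, 0,0,0,0,0,0,1, 0,0,0,0,0,0,1]'|tail -1
python3 step.py 0 3
```

```text
finger_gap: 0.164
t 16.00 theta -0.001 (ncc 0.67) a 0.067 F [ 3.7 -1.6  0.2] gap 0.164
est theta -0.001 w -0.000 load 0.0067 resid [ 0. -0.  0.  0. -0.]
plan a [0.069 0.068 0.067 0.067] pred theta [-0.001, -0.001, -0.0, -0.0, -0.0, -0.0, -0.0]
a 0.069 shift [-0.0003, -0.0002, -0.0002]
a -0.031 shift [0.0021, 0.0105, -0.0]
a 0.169 shift [-0.0026, -0.0109, -0.0016]
```

```bash
python3 -m jog '[0,0,0,0,0,0,1, 0,0,0,0,0,0,1, 0,0,0,0,0,0,1, 0,0,0,0,0,0,1, 0,0,0,0,0,0,1, 0,0,0,0,0,0,1]'|tail -1
python3 step.py 0 3
```

```text
finger_gap: 0.165
t 16.65 theta -0.001 (ncc 0.67) a 0.067 F [ 3.4 -2.1 -0.1] gap 0.165
est theta -0.001 w -0.000 load 0.0067 resid [-0. -0.  0. -0. -0.]
plan a [0.069 0.067 0.067 0.067] pred theta [-0.001, -0.001, -0.0, -0.0, -0.0, -0.0, -0.0]
a 0.069 shift [-0.0003, -0.0002, -0.0002]
a -0.031 shift [0.0021, 0.0106, -0.0]
a 0.169 shift [-0.0026, -0.0108, -0.0015]
```

```bash
python3 -m jog '[0,0,0,0,0,0,1, 0,0,0,0,0,0,1, 0,0,0,0,0,0,1, 0,0,0,0,0,0,1, 0,0,0,0,0,0,1, 0,0,0,0,0,0,1]'|tail -1
python3 step.py 0 3
```

```text
finger_gap: 0.166
t 17.30 theta -0.001 (ncc 0.67) a 0.067 F [ 3.8 -1.5 -1. ] gap 0.166
est theta -0.001 w -0.000 load 0.0067 resid [-0.  0. -0. -0. -0.]
plan a [0.069 0.067 0.067 0.067] pred theta [-0.001, -0.001, -0.0, -0.0, -0.0, -0.0, -0.0]
a 0.069 shift [-0.0003, -0.0002, -0.0002]
a -0.031 shift [0.0021, 0.0106, -0.0]
a 0.169 shift [-0.0026, -0.0108, -0.0015]
```

```bash
python3 -m jog '[0,0,0,0,0,0,1, 0,0,0,0,0,0,1, 0,0,0,0,0,0,1, 0,0,0,0,0,0,1, 0,0,0,0,0,0,1, 0,0,0,0,0,0,1, 0,0,0,0,0,0,1, 0,0,0,0,0,0,1]'|tail -1
python3 step.py -.1 4
```

```text
finger_gap: 0.162
t 18.15 theta -0.001 (ncc 0.67) a 0.067 F [ 3.1 -1.2 -0.3] gap 0.162
est theta -0.001 w 0.000 load 0.0067 resid [ 0.  0.  0. -0.]
plan a [-0.004  0.118  0.084  0.095] pred theta [-0.003, -0.02, -0.054, -0.079, -0.088, -0.091, -0.094, -0.097, -0.097]
a -0.004 shift [0.0015, 0.0077, 0.0]
a -0.104 shift [0.0038, 0.0184, -0.0006]
a 0.096 shift [-0.0009, -0.003, -0.0005]
```

```bash
python3 -m jog '[0,0,0,0,0,0,1, 0,0,0,0,0,0,1, 0,0,0,0,0,0,1, 0,0,0,0,0,0,1, 0,0,0,0,0,0,1, 0,0,0,0,0,0,1]'|tail -1
python3 step.py -.12 4
```

```text
finger_gap: 0.166
t 18.80 theta -0.001 (ncc 0.67) a 0.067 F [ 3.5 -1.6 -0.8] gap 0.166
est theta -0.001 w -0.000 load 0.0067 resid [ 0.  0. -0. -0.]
plan a [-0.017  0.129  0.089  0.101] pred theta [-0.003, -0.024, -0.064, -0.095, -0.106, -0.109, -0.113, -0.116, -0.117]
a -0.017 shift [0.0017, 0.009, -0.0]
a -0.117 shift [0.0041, 0.0197, -0.0008]
a 0.083 shift [-0.0006, -0.0017, -0.0004]
```

Held comfortably for more than 5 s at about 0. Now the controlled descent.

```bash
python3 -m jog '[0,0,0,0.0008,0.0045,0,1, 0,0,0,0.0017,0.009,0,1, 0,0,0,0.0017,0.009,0,1, 0,0,0,0.0017,0.009,0,1]'|tail -1
python3 step.py -.2 3
```

```text
finger_gap: 0.164
t 19.25 theta -0.036 (ncc 0.72) a -0.021 F [ 1.9 -1.5  2.2] gap 0.164
est theta -0.039 w -0.202 load 0.0063 resid [-0.    -0.002  0.001  0.004 -0.002]
plan a [0.046 0.141 0.111 0.124] pred theta [-0.07, -0.113, -0.152, -0.172, -0.181, -0.188, -0.19]
a 0.046 shift [-0.0015, -0.0072, -0.0003]
a -0.054 shift [0.0008, 0.0036, -0.0004]
a 0.146 shift [-0.0039, -0.0178, -0.0014]
```

```bash
python3 -m jog '[0,0,0,-0.0008,-0.0036,0,1, 0,0,0,-0.0015,-0.0072,-0.0003,1, 0,0,0,-0.0015,-0.0072,-0.0003,1]'|tail -1
python3 step.py -.24 3
```

```text
finger_gap: 0.165
t 19.60 theta -0.117 (ncc 0.81) a 0.049 F [1.7 1.  2.1] gap 0.165
est theta -0.116 w -0.220 load 0.0062 resid [-0.    -0.001  0.003 -0.003  0.001]
plan a [0.108 0.133 0.124 0.13 ] pred theta [-0.148, -0.182, -0.206, -0.22, -0.228, -0.233, -0.235]
a 0.108 shift [-0.0012, -0.0063, -0.0007]
a 0.008 shift [0.0012, 0.0044, -0.0]
a 0.208 shift [-0.0036, -0.017, -0.0024]
```

```bash
python3 -m jog '[0,0,0,-0.0006,-0.0032,-0.0003,1, 0,0,0,-0.0012,-0.0063,-0.0007,1, 0,0,0,-0.0012,-0.0063,-0.0007,1]'|tail -1
python3 step.py -.275 3
```

```text
finger_gap: 0.166
t 19.95 theta -0.174 (ncc 0.87) a 0.111 F [0.  1.5 2.5] gap 0.166
est theta -0.175 w -0.128 load 0.0061 resid [-0.     0.002 -0.003  0.003 -0.001]
plan a [0.088 0.148 0.129 0.137] pred theta [-0.194, -0.22, -0.246, -0.259, -0.265, -0.27, -0.272]
a 0.088 shift [0.0008, 0.0024, 0.0005]
a -0.012 shift [0.0032, 0.0132, 0.0009]
a 0.188 shift [-0.0015, -0.0082, -0.0011]
```

```bash
python3 -m jog '[0,0,0,0.0004,0.0015,0.0003,1, 0,0,0,0.0008,0.0024,0.0005,1, 0,0,0,0.0008,0.0024,0.0005,1]'|tail -1
python3 step.py -.28 3
```

```text
finger_gap: 0.166
t 20.30 theta -0.199 (ncc 0.92) a 0.088 F [-2.6 -0.9  1.9] gap 0.166
est theta -0.204 w -0.106 load 0.0058 resid [-0.002 -0.005  0.004  0.007 -0.005]
plan a [0.105 0.131 0.083 0.083] pred theta [-0.219, -0.239, -0.256, -0.267, -0.28, -0.28, -0.28]
a 0.105 shift [-0.0001, -0.0019, -0.0]
a 0.005 shift [0.0023, 0.0089, 0.0006]
a 0.205 shift [-0.0024, -0.0125, -0.0017]
```

```bash
python3 -m jog '[0,0,0,0,-0.001,0,1, 0,0,0,0,-0.0016,0,1, 0,0,0,0,-0.0016,0,1, 0,0,0,0,-0.0016,0,1]'|tail -1
python3 step.py -.28 3;python3 go.py -.28 -.023
```

```text
finger_gap: 0.162
t 20.75 theta -0.220 (ncc 0.95) a 0.102 F [-3.8  0.5  2.2] gap 0.162
est theta -0.227 w -0.068 load 0.0055 resid [-0.008  0.004  0.011  0.006 -0.007]
plan a [-0.181 -0.155 -0.142 -0.129] pred theta [-0.244, -0.28, -0.28, -0.28, -0.28, -0.28, -0.28]
a -0.181 shift [0.0069, 0.0302, -0.0011]
a -0.281 shift [0.0092, 0.0406, -0.0036]
a -0.081 shift [0.0046, 0.0195, 0.0003]
t 20.8 turn [ 0.003 -0.005  0.004] shift [ 0.0092  0.0405 -0.0036] gap 0.166 F [-3.8  0.3  2.3]
```

```bash
python3 -m jog '[0,0,0,0.0005,0.002,0,1, 0,0,0,0.0008,0.004,0.0003,1, 0,0,0,0.0008,0.004,0.0003,1, 0,0,0,0.0008,0.004,0.0003,1]'|tail -1
python3 step.py -2;python3 go.py -.28 -.023
```

```text
finger_gap: 0.167
t 21.20 theta -0.244 (ncc 0.98) a 0.066 F [-2.3 -1.7  2.4] gap 0.167
t 21.25 turn [ 0.003 -0.005  0.004] shift [ 0.0083  0.0367 -0.004 ] gap 0.164 F [-3.7 -1.   3.4]
```

```bash
python3 -m jog '[0,0,0,0.0002,0.001,0,1, 0,0,0,0.0003,0.0015,0,1, 0,0,0,0.0003,0.0015,0,1, 0,0,0,0.0003,0.0015,0,1, 0,0,0,0.0003,0.0015,0,1]'|tail -1
python3 step.py -2;python3 go.py -.28 -.023
```

```text
finger_gap: 0.163
t 21.75 theta -0.280 (ncc 1.00) a 0.051 F [-2.  -1.1  2.7] gap 0.163
t 21.8 turn [ 0.003 -0.004  0.004] shift [ 0.008   0.0352 -0.004 ] gap 0.16 F [-2.6 -0.9  2.7]
```

On the stop. Now return the lever to rest and release it.

```bash
python3 -m jog '[0,0,0,0.0015,0.006,0,1, 0,0,0,0.003,0.013,0,1, 0,0,0,0.0045,0.02,-0.0005,1, 0,0,0,0.006,0.027,-0.002,1, 0,0,0,0.0072,0.032,-0.003,1, 0,0,0,0.008,0.0352,-0.004,1, 0,0,0,0.008,0.0352,-0.004,1]'|tail -1
python3 step.py -2
python3 -m jog '[0,0,0,0,0,0,0, 0,0,0,0,0,0,0, 0,0,0,0,0,0,0, 0,0,0,0,0,0,0, 0,0,0,0,0,0,0, 0,0,0,0,0,0,0, 0,0,0,0,0,0,0, 0,0,0,0,0,0,0]'|tail -1
python3 -m jog '[0,0,0,0,0,0.02,0, 0,0,0,0,0,0.04,0, 0,0,0,0,0,0.07,0, 0,0,0,0,0,0.1,0, 0,0,0,0,0,0.13,0, 0,0,0,0,0,0.15,0, 0,0,0,0,0,0.15,0, 0,0,0,0,0,0.15,0]'|tail -2
python3 step.py -2
python3 - <<'E'
from beam import *
S=get_image("scene");T=get_image("top");c=lambda a,s:cv2.resize(a,s,interpolation=cv2.INTER_CUBIC)
print(sense()["ee_pos"])
cv2.imwrite('pics/c9.png',np.hstack([c(S["frame"][180:330,200:440],(480,300)),c(T["frame"],(320,300))])[:,:,::-1])
E
```

```text
finger_gap: 0.164
t 22.50 theta -0.280 (ncc 0.99) a -0.285 F [ 0.8 -1.4 -0.1] gap 0.164
finger_gap: 0.805
wrist_force: [0.6, 0.6, 0.1]
finger_gap: 1.002
t 24.15 theta -0.281 (ncc 0.98) a -0.284 F [0.6 0.6 0.1] gap 1.002
[0.55171713 0.15840614 0.39939066]
```

View pics/c9.png

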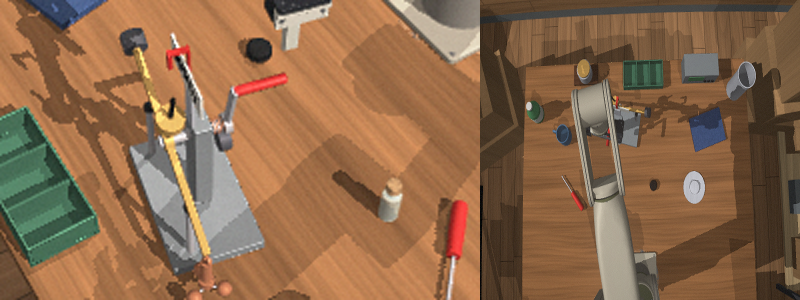

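The beam is on its start stop, the lever is back where it began (bar tip at (287,78)), and the bystanders are unmoved. Handing in.

```bash
python3 -c "from station import hand_in; print(hand_in())"
```

```text
the job is handed in; nothing more can be done
None
```

The weighing is done and handed in at about 24 s of robot time. The handing-in gave no verdict, so what follows rests on my own camera measurements.

- **Lift and hold:** I raised the beam with the red lever and balanced it by camera feedback. From 13.5 to 18.8 s it stayed within about 0.01 rad of level. The limit is about 0.07 rad. I put the index at −0.002 rad, give or take about 0.02.
- **Speed:** The fastest the beam moved was about 0.25 rad/s by my estimate, against the 0.7 limit.
- **Return:** I lowered the beam slowly onto its start stop, took the lever back to rest and let go.

**Last checks:**
- **Beam:** it measured −0.281 rad in the final picture.
- **Lever:** it was back at its starting place.
- **Robot:** the gripper was fully open and lifted 15 cm, with wrist force near zero.
- **Other things on the table:** I saw no bystander or flag moved, but the arm hid part of the top view.

**What disagreed:**
- **First grip:** it slid off the top of the bar because the pads seemed to end about 22 mm higher than the tool description says. I eased the lever back, gripped lower, and that held. The beam stayed on its stop in every picture of that part.
- **Angle tracking:** the image match was weaker with the beam near level than at the stop, 0.67 against 1.00. The pointer read by eye agreed to about 0.01 rad.

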